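Load the soap caddy and lift it level off the plank

TASK

Lay the large round soap centred on the caddy's round dish and the small round soap centred on top of it, then pick the caddy up by its middle handle and hold it still and level about 10 cm above the plank, with both soaps and the glass bottle still in place. Finish while holding it in the air: do not put it down or let go. Leave the cup, jar, lotion bottle, hook and nail brush where they are.

Things in the scene. Friction and masses are not known exactly. Their poses are not given: they have to be found in the camera images.
- caddy: loose steel soap caddy on the plank, 0.28 to 0.42 kg empty, about 0.6 kg loaded, balanced under its handle. Origin: centre of its underside; z up. Base strip 60 (x) by 220 (y) by 6 mm carrying a round dish at y = +90 mm (robot's left), an upright 10 mm post with a grip bar at y = 0, and a bottle holder (ring cup, outer diameter 60 mm, rim 40 mm above the underside) at y = -90 mm.
- dish (a point): centre of the top face of the caddy's dish, a flat rimless steel disc of 90 mm diameter, 6 mm thick, top 24 mm above the caddy's underside. Axes parallel to the caddy's.
- handle (a point): centre of the wooden grip bar on the caddy's post: 16 (caddy x) by 46 (caddy y) by 22 mm high, its centre 151 mm, top 162 mm above the caddy's underside. Grip it from above, fingers closing along caddy x. Its near end is 67 mm from the dish's centre: to pass beside it when putting soap on the dish, also close along caddy x. Axes as the caddy's.
- soap_large: large cream round soap, a hard flat disc 64 mm in diameter, 22 mm thick, 75 g, lying flat on the counter at the start. Origin: centre of its underside, z up.
- soap_small: small cream round soap, a hard flat disc 48 mm in diameter, 20 mm thick, 40 g, lying flat on the counter at the start. Origin: centre of its underside, z up.
- bottle: small green glass bottle with a screw cap, 46 mm diameter, 95 mm high, 120 g, standing loose in the caddy's holder, its foot 10 mm above the caddy's underside. Origin: centre of its underside, z up.
- plank: fixed hardwood plank on steel brackets, 160 mm deep (x) by 860 mm long (y), 20 mm thick; top face 50 mm above the counter. Origin: on the counter (z = 0) under its centre.
- cup: bystander: purple plastic cup, 68 mm diameter, 75 mm high, standing on the counter near the soaps. Origin: centre of its underside.
- jar: bystander: glass jar with steel lid, 68 mm diameter, 80 mm high, near the plank's left (+y) end. Origin: centre of its underside.
- lotion: bystander: white lotion bottle, 52 mm diameter, 140 mm high, near the plank's right (-y) end. Origin: centre of its underside.
- hook: bystander: aluminium hanger hook of 8 mm bar, about 120 by 46 mm, lying flat on the plank between the caddy and the lotion bottle. Origin: middle of its underside.
- brush: bystander: wooden nail brush 90 by 40 mm, 30 mm high, on the counter at the right. Origin: centre of its underside.
There are look-alikes about, which are no part of the job. Leave any green look-alike of the soap_large alone.

How it is judged:
By the outcome, as a careful person would: the job done as asked, in the order asked, and still so for the second after the job is handed in, while the arm keeps its last pose, push and grip.
It also fails if it takes over 70 s, if anything falls off the work surface, if the arm or the gripper's body presses on something with over 40 N, if the wrist force passes 120 N, or if a joint passes its speed limit or range.

ROBOT

A 6-joint arm with a two-finger parallel gripper is mounted at the origin on the work surface. World frame = base frame: x ahead of the robot, y to its left, z up, the work surface at z = 0. Lengths are in m, angles in rad, forces in N, time in s.
With the tool pointing down it reaches from about 0.275 to 0.975 m from the base axis. Payload 8.4 kg.
Tool frame: the origin (TCP) lies midway between the tips of the shut fingers; the grasp point (between the pads) lies 19 mm behind it; y points along the fingers, z is the direction in which the jaws open and shut, and the axes are right-handed (so a half turn about y gives the same grasp; the last joint's range is limited). The gripper opens to 92 mm and grips with 3 to 60 N. Pads are 20 mm wide; open, the fingers measure 128 mm over their backs; the gripper's body (75 mm by 189 mm) begins 69 mm behind the grasp point.
Start: joints at [-1.296, 0.353, 1.633, -0, 1.155, -0.002], TCP at [0.171, -0.601, 0.215] pointing down, gripper open.
Joint ranges: [-2.63, 2.63], [-0.92, 2.1], [0.06, 2.66], [-1.3, 4.44], [0, 2.69], [-3.02, 3.02]. Speed limits (rad/s): [2.22, 2.22, 2.79, 3.14, 3.14, 3.14].

INTERFACE

Orientations are given as a rotation vector (axis times angle).
In Python, from bench import r gives the robot as it stands. The module is installed in compiled form; this text tells all that it offers.
- The arm moves only by the tool servo_tool, never from a script. Its argument "targets" is a list of rows, each an object with "linear": the shift along the tool's x, y, z in mm, a list of three; "delta_rot": the turn, a rotation vector about the tool's x, y, z in degrees, a list of three; "fingers": the finger opening in mm, from 0 to 91.9. In form: [{"linear": [tx, ty, tz], "delta_rot": [ax, ay, az], "fingers": fingers}, ...]. A call has 1 to 8 rows; each row is the pose to reach, as a shift and turn from the pose commanded when the call began, along the tool's axes at that moment; what a row does not reach only later rows make up. A row lasts 1/8 s, in which the tool goes at most 62.5 mm and 10.7 degrees, less where a joint would pass 70% of its speed; a pose out of reach is approached as far as the arm can. A call with a gripper value outside its range is refused whole. The fingers move at their own pace and stop on an object; the grip force is fixed at half the most. Time passes only in rows, so rows that repeat a pose let the fingers close. It gives the time, the measured TCP pose, the force and the opening at its end, in the units of the state.
- r.observe(): the state, without advancing time (a new reading comes with each control period).
- r.grab_frame(name): name is "scene" or "top" or "wrist"; returns a dict with "color" (420x560x3 uint8, red, green, blue), "mtx" (3x3 intrinsics, pixels), "rvec" (rotation vector, rad) and "tvec" (3), from world to camera coordinates, as OpenCV has them. Camera axes: x right, y down, z forward; pixel columns grow to the right and rows downward; lengths in m; the calibration is good to about 2 mm. A picture is of the moment at which its call begins. There is no depth.
- r.hand_in(): hands the job in, once; it reports no verdict.
The state is a dict: "t": time; "joint_pos": joint angles; "qvel": joint speeds; "effort": joint torques, N m; "tcp_pos": TCP position; "eef_rot": TCP orientation; "contact_force": force on the tool from outside, world axes, zero at the start; "torque": the same for the moment, N m; "grip_width": finger opening in m.
Only numpy, scipy, OpenCV 4.12 (cv2) and the standard library are available. Lean on these libraries where they do the work, as an engineer would, in place of code of your own. Each camera call takes 0.05 s, during which the arm holds its last target. There are 200 camera calls.

## Working session

There is one attempt and no reset: what is moved stays moved. The work goes in short steps, Python scripts to look and compute and a tool call to move; the robot and the scene stay as the last step left them, time stands still between calls to the robot, and variables do not carry over. Pictures are saved under pics/ and viewed, about 8 in all and at most 12, crops included, and the job is handed in when it is done.

Besides the shell and the picture viewer there is one more tool, called after "Emit:" as a command line: name --argument value ..., lists and objects as JSON in quotes. servo_tool: Moves the arm, as the interface text tells. Its arguments: {"type":"object","properties":{"targets":{"type":"array"}},"required":["targets"]}

```bash
mkdir -p pics
cat > h.py <<'E'
import numpy as np, cv2
from scipy.spatial.transform import Rotation as R
from bench import r
def grab(n,f):
    d=r.grab_frame(n); cv2.imwrite(f'pics/{f}.png',d['color'][:,:,::-1]); np.savez(f'pics/{f}.npz',**d); return d
def load(f): return np.load(f'pics/{f}.npz')
def px2w(d,u,v,z):
    M,_=cv2.Rodrigues(np.array(d['rvec'],float)); t=np.array(d['tvec'],float).ravel()
    c=-M.T@t; p=cv2.undistortPoints(np.array([[[u,v]]],float),d['mtx'],None)[0,0]
    w=M.T@np.array([p[0],p[1],1]); return (c+w*(z-c[2])/w[2]).round(4)
def w2px(d,P):
    return cv2.projectPoints(np.array(P,float).reshape(-1,3),d['rvec'].astype(float),d['tvec'].astype(float),d['mtx'],None)[0].reshape(-1,2).round(1)
def st():
    o=r.observe(); print({k:np.round(o[k],4).tolist() for k in ('t','joint_pos','tcp_pos','eef_rot','contact_force','grip_width')})
    print(R.from_rotvec(o['eef_rot']).as_matrix().round(3)); return o
def go(p):
    "shift in tool mm to TCP world p"
    o=r.observe(); print('shift',(R.from_rotvec(o['eef_rot']).inv().apply(np.array(p)-o['tcp_pos'])*1000).round(1))
E
python3 - <<'E'
from h import *
st()
a=grab('top','top0'); b=grab('scene','scene0')
cv2.imwrite('pics/both.png',np.hstack([a['color'],b['color']])[:,:,::-1])
for d in (a,b): print(d['mtx'][0,0],(-cv2.Rodrigues(d['rvec'])[0].T@np.array(d['tvec'])).round(3))
E
```

```text
{'t': 0.0, 'joint_pos': [-1.2964, 0.3536, 1.6342, -0.0, 1.1552, -0.0024], 'tcp_pos': [0.1707, -0.6007, 0.2139], 'eef_rot': [-0.289, 2.0748, -2.0719], 'contact_force': [-0.3382, -0.1915, -0.2823], 'grip_width': 0.092}
[[-0.962 -0.     0.273]
 [-0.273  0.001 -0.962]
 [ 0.    -1.    -0.001]]
423.24734870805673 [ 0.348 -0.017  1.146]
405.98789645869977 [ 1.107 -0.2    0.913]
```

View pics/top0.png

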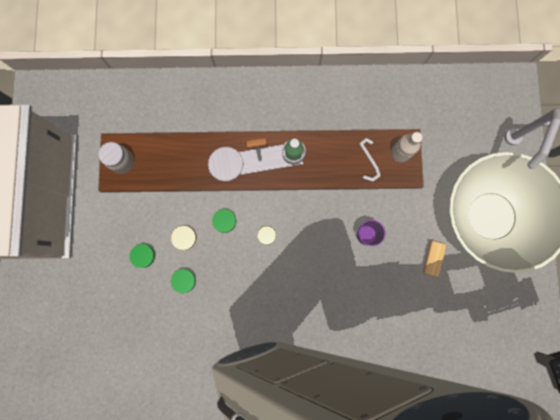

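View pics/scene0.png

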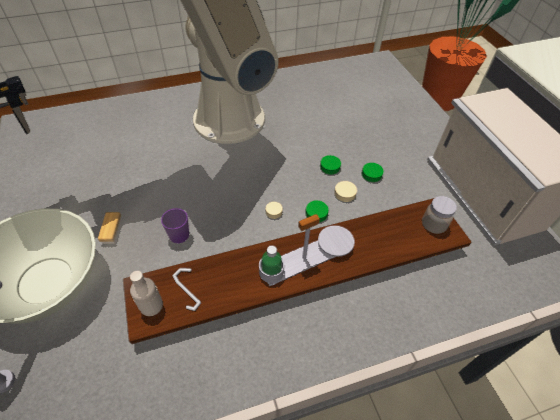

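Top view: two cream discs, at (183,238), which is the larger and fits soap_large, and at (266,235), which is the smaller and fits soap_small. The discs at (224,220), (142,255) and (183,281) are green look-alikes and stay put. The caddy has its dish at (225,163), bar at (257,143) and bottle at (293,150). Next I'll confirm with an enlarged crop and measure.

```bash
cat > m.py <<'E'
from h import *
a=load('top0'); b=load('scene0')
def cream(img):
    h=cv2.cvtColor(img,cv2.COLOR_RGB2HSV); return cv2.inRange(h,(22,40,150),(36,160,255))
for n,d in (('top',a),('scene',b)):
    k,l,s,c=cv2.connectedComponentsWithStats(cream(d['color']))
    for i in range(1,k):
        if 60<s[i,4]<2000: print(n,c[i].round(1),s[i].tolist(),px2w(d,*c[i],.021))
for nm,u,v,z in (('dish',225,163,.074),('bar',257,143,.212),('cap',294,144,.155),('cup',371,233,.04)): print(nm,px2w(a,u,v,z))
for nm,u,v,z in (('dish',336,241,.074),('bar',309,221,.212),('cap',271,250,.155)): print('s',nm,px2w(b,u,v,z))
im=a['color'][120:300,120:400,::-1]; cv2.imwrite('pics/crop.png',cv2.resize(im,None,fx=2.8,fy=2.8,interpolation=cv2.INTER_CUBIC))
E
python3 m.py
```

```text
top [187.8  41. ] [180, 34, 16, 14, 108] [0.9875 0.2428 0.021 ]
top [308.8  39.1] [304, 34, 11, 11, 66] [ 0.9875 -0.1013  0.021 ]
top [182.2 236.4] [172, 225, 24, 25, 355] [0.4318 0.248  0.021 ]
top [266.9 232.1] [258, 226, 18, 18, 79] [0.4404 0.0221 0.021 ]
scene [345.5 188.8] [335, 181, 22, 16, 254] [0.4297 0.2461 0.021 ]
scene [273.5 207.8] [266, 201, 16, 14, 157] [0.4351 0.0233 0.021 ]
dish [0.6173 0.1276 0.074 ]
bar [0.6283 0.0363 0.212 ]
cap [ 0.6416 -0.0498  0.155 ]
cup [ 0.4332 -0.2506  0.04  ]
s dish [0.6212 0.1266 0.074 ]
s bar [0.6362 0.0376 0.212 ]
s cap [ 0.6476 -0.0514  0.155 ]
```

View pics/crop.png

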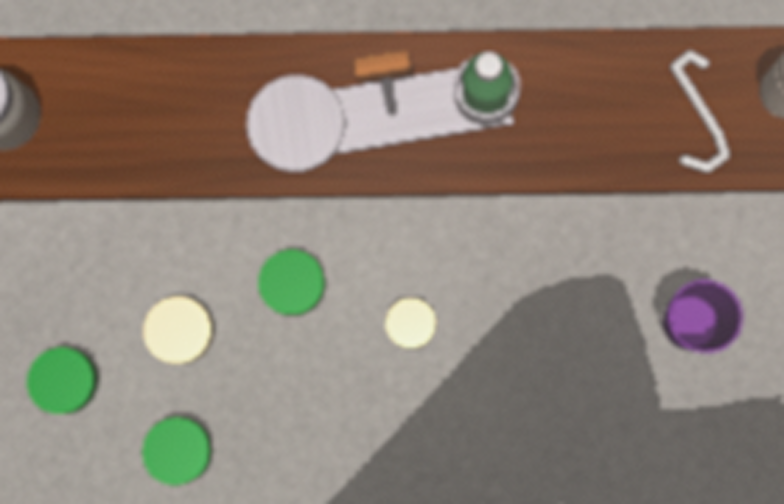

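The crop confirms it: large cream disc at crop (177,329), small cream disc at (410,322), and three separate green discs. The caddy yaw is about +8°. Moving over the large soap.

Emit:
servo_tool --targets '[{"linear": [-479,0,-744],"delta_rot": [0,-82.4,0],"fingers": 91},{"linear": [-479,0,-744],"delta_rot": [0,-82.4,0],"fingers": 91},{"linear": [-479,0,-744],"delta_rot": [0,-82.4,0],"fingers": 91},{"linear": [-479,0,-744],"delta_rot": [0,-82.4,0],"fingers": 91},{"linear": [-479,0,-744],"delta_rot": [0,-82.4,0],"fingers": 91},{"linear": [-479,0,-744],"delta_rot": [0,-82.4,0],"fingers": 91},{"linear": [-479,0,-744],"delta_rot": [0,-82.4,0],"fingers": 91},{"linear": [-479,0,-744],"delta_rot": [0,-82.4,0],"fingers": 91}]'

```text
t: 1.1
tcp_pos: [0.3164, -0.1211, 0.2147]
eef_rot: [-1.275, 1.098, -1.1]
contact_force: [1.2, -0.3, 0.0]
grip_width: 0.0911
```

Run:
```python
from h import *
st(); go([.429,.246,.16])
```

```text
{'t': 1.1, 'joint_pos': [-0.37, -0.1247, 2.1838, 0.0001, 1.0816, -0.5184], 'tcp_pos': [0.3164, -0.1211, 0.2147], 'eef_rot': [-1.2754, 1.0984, -1.0998], 'contact_force': [1.176, -0.2805, 0.0257], 'grip_width': 0.0911}
[[ 0.148  0.001  0.989]
 [-0.989 -0.     0.148]
 [ 0.    -1.     0.001]]
shift [-346.4   54.7  165.6]
```

Emit:
servo_tool --targets '[{"linear": [-346,55,166],"delta_rot": [0,0,0],"fingers": 91},{"linear": [-346,55,166],"delta_rot": [0,0,0],"fingers": 91},{"linear": [-346,55,166],"delta_rot": [0,0,0],"fingers": 91},{"linear": [-346,55,166],"delta_rot": [0,0,0],"fingers": 91},{"linear": [-346,55,166],"delta_rot": [0,0,0],"fingers": 91},{"linear": [-346,55,166],"delta_rot": [0,0,0],"fingers": 91},{"linear": [-346,55,166],"delta_rot": [0,0,0],"fingers": 91},{"linear": [-346,55,166],"delta_rot": [0,0,0],"fingers": 91}]'

```text
t: 2.1
tcp_pos: [0.4303, 0.2434, 0.159]
eef_rot: [-1.276, 1.102, -1.101]
contact_force: [-1.2, -0.9, -0.1]
grip_width: 0.0914
```

Run:
```python
from h import *
st(); w=grab('wrist','w1')
print((-cv2.Rodrigues(w['rvec'])[0].T@np.array(w['tvec'])).round(3))
def blobs(d,z):
    h=cv2.cvtColor(d['color'],cv2.COLOR_RGB2HSV); m=cv2.inRange(h,(20,25,130),(38,160,255))
    k,l,s,c=cv2.connectedComponentsWithStats(m)
    for i in range(1,k):
        if s[i,4]>300: print(c[i].round(1),s[i].tolist(),px2w(d,*c[i],z))
blobs(w,.022)
```

```text
{'t': 2.1, 'joint_pos': [0.5119, 0.2175, 1.9611, -0.0002, 0.9646, 0.3664], 'tcp_pos': [0.4303, 0.2434, 0.159], 'eef_rot': [-1.2763, 1.1018, -1.1011], 'contact_force': [-1.1962, -0.9377, -0.1368], 'grip_width': 0.0914}
[[ 0.145 -0.001  0.989]
 [-0.989 -0.001  0.145]
 [ 0.001 -1.    -0.001]]
[0.419 0.328 0.33 ]
[283.1 190.1] [251, 154, 65, 66, 2884] [0.4314 0.2462 0.022 ]
```

View pics/w1.png

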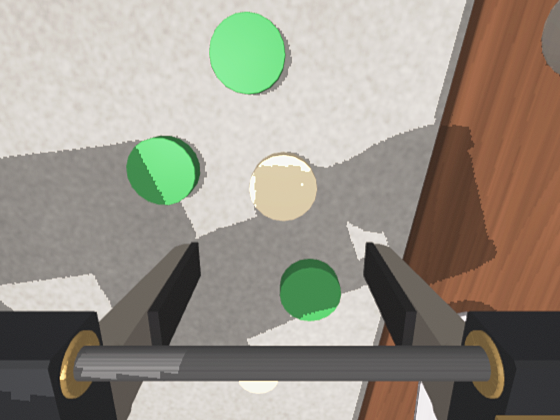

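Wrist view: the large cream soap is centred at about (283,187), i.e. world (0.431, 0.247). The greens are outside the finger paths. Descend and grip.

Emit:
servo_tool --targets '[{"linear": [-3.5,55,1],"delta_rot": [0,0,0],"fingers": 91},{"linear": [-3.5,105,1],"delta_rot": [0,0,0],"fingers": 91},{"linear": [-3.5,140,1],"delta_rot": [0,0,0],"fingers": 91},{"linear": [-3.5,153,1],"delta_rot": [0,0,0],"fingers": 91},{"linear": [-3.5,153,1],"delta_rot": [0,0,0],"fingers": 91},{"linear": [-3.5,153,1],"delta_rot": [0,0,0],"fingers": 50},{"linear": [-3.5,153,1],"delta_rot": [0,0,0],"fingers": 50},{"linear": [-3.5,153,1],"delta_rot": [0,0,0],"fingers": 50}]'

```text
t: 3.15
tcp_pos: [0.4318, 0.2473, 0.0074]
eef_rot: [-1.273, 1.102, -1.102]
contact_force: [1.4, 0.3, 6.4]
grip_width: 0.0635
```

Emit:
servo_tool --targets '[{"linear": [0,0,0],"delta_rot": [0,0,0],"fingers": 50},{"linear": [0,0,0],"delta_rot": [0,0,0],"fingers": 50},{"linear": [0,-30,0],"delta_rot": [0,0,0],"fingers": 50},{"linear": [0,-80,0],"delta_rot": [0,0,0],"fingers": 50},{"linear": [0,-125,0],"delta_rot": [0,0,0],"fingers": 50},{"linear": [0,-145,0],"delta_rot": [0,0,0],"fingers": 50},{"linear": [0,-150,0],"delta_rot": [0,0,0],"fingers": 50}]'

```text
t: 4.03
tcp_pos: [0.432, 0.2475, 0.158]
eef_rot: [-1.271, 1.101, -1.103]
contact_force: [-0.4, 0.3, -1.5]
grip_width: 0.0633
```

Run:
```python
from h import *
st(); w=grab('wrist','w2')
h=cv2.cvtColor(w['color'],cv2.COLOR_RGB2HSV); m=cv2.inRange(h,(20,25,100),(38,160,255))
k,l,s,c=cv2.connectedComponentsWithStats(m)
for i in range(1,k):
    if s[i,4]>300: print(c[i].round(1),s[i].tolist())
```

```text
{'t': 4.025, 'joint_pos': [0.5172, 0.2216, 1.9582, 0.0, 0.959, 0.3729], 'tcp_pos': [0.432, 0.2475, 0.158], 'eef_rot': [-1.2713, 1.101, -1.1026], 'contact_force': [-0.3596, 0.2813, -1.4512], 'grip_width': 0.0633}
[[ 0.144  0.002  0.99 ]
 [-0.99   0.001  0.144]
 [-0.001 -1.     0.003]]
[281.6 269.8] [220, 214, 123, 109, 9739]
```

View pics/w2.png

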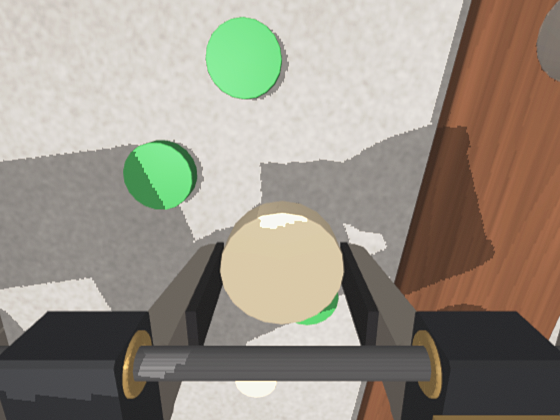

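Wrist view: the large soap is held level between the pads, top face centred at about (282,267). Compute its offset and the shift to the dish.

Run:
```python
from h import *
w=load('w2')
o=r.observe();M=R.from_rotvec(o['eef_rot'])
t=o['tcp_pos']; 
for v in (265,268): print(px2w(w,282,v,t[2]+.0146))
ang=np.arange(0,360,90); 
P=[t+[.032*np.cos(np.radians(a)),.032*np.sin(np.radians(a)),.0146] for a in ang]; print(w2px(w,P))
# dish refine from top: ellipse of bright dish
a=load('top0');d=load('scene0')
for n,f,(x0,y0,x1,y1) in (('top',a,(195,138,246,186)),('sc',d,(310,222,365,268))):
    g=cv2.cvtColor(f['color'],cv2.COLOR_RGB2HSV)[y0:y1,x0:x1]; m=cv2.inRange(g,(0,0,120),(180,60,255))
    ys,xs=np.where(m); print(n,xs.min()+x0,xs.max()+x0,ys.min()+y0,ys.max()+y0)
# project model dish to both images for comparison
for c in ([.619,.127],[.620,.127]):
    P=[[c[0]+.045*np.cos(q),c[1]+.045*np.sin(q),.074] for q in np.arange(0,6.28,.02)]
    for f in (a,d): p=w2px(f,P); print(c,p.min(0),p.max(0))
go([.619,.127,.158])
```

```text
[0.4319 0.2509 0.1721]
[0.4322 0.2493 0.1721]
[[341.4 279.1]
 [289.8 213. ]
 [218.4 263.3]
 [272.  323.6]]
top 208 245 147 181
sc 310 354 222 266
[0.619, 0.127] [208.  145.6] [242.5 179.4]
[0.619, 0.127] [317.7 225.6] [354.  255.8]
[0.62, 0.127] [208.  145.2] [242.5 179. ]
[0.62, 0.127] [317.8 225.9] [354.2 256.1]
shift [146.   -0.3 168.1]
```

Emit:
servo_tool --targets '[{"linear": [30,-50,15],"delta_rot": [0,0,0],"fingers": 50},{"linear": [80,-80,45],"delta_rot": [0,0,0],"fingers": 50},{"linear": [130,-110,72],"delta_rot": [0,0,0],"fingers": 50},{"linear": [165,-112,90],"delta_rot": [0,0,0],"fingers": 50},{"linear": [178,-112,98],"delta_rot": [0,0,0],"fingers": 50},{"linear": [178,-112,98],"delta_rot": [0,0,0],"fingers": 50}]'

```text
t: 4.82
tcp_pos: [0.5533, 0.0847, 0.2669]
eef_rot: [-1.275, 1.105, -1.102]
contact_force: [-0.5, -0.7, -0.9]
grip_width: 0.0633
```

Run:
```python
from h import *
st(); w=grab('wrist','w3'); im=w['color'].copy()
p=w2px(w,[[.619+.045*np.cos(q),.127+.045*np.sin(q),.074] for q in np.arange(0,6.28,.2)])
for a in p: cv2.circle(im,(int(a[0]),int(a[1])),1,(255,0,0),-1)
cv2.imwrite('pics/w3o.png',im[:,:,::-1])
```

```text
{'t': 4.825, 'joint_pos': [0.1489, 0.2059, 1.7134, 0.0004, 1.225, 0.006], 'tcp_pos': [0.5533, 0.0847, 0.2669], 'eef_rot': [-1.2752, 1.1054, -1.102], 'contact_force': [-0.4799, -0.6696, -0.9138], 'grip_width': 0.0633}
[[ 0.142 -0.003  0.99 ]
 [-0.99  -0.     0.142]
 [-0.    -1.    -0.003]]
```

View pics/w3o.png

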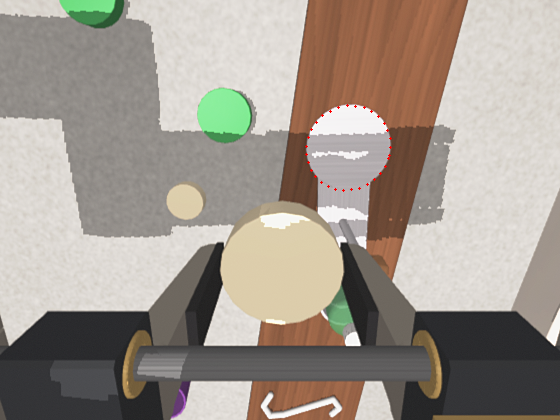

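The red circle for dish centre (0.619, 0.127) fits the dish edge around (349,147). The strip edges run vertically in the image, so the yaw matches. Moving over the dish and down.

Emit:
servo_tool --targets '[{"linear": [-15,0,33],"delta_rot": [0,0,0],"fingers": 50},{"linear": [-32,0,65],"delta_rot": [0,0,0],"fingers": 50},{"linear": [-32.5,20,71],"delta_rot": [0,0,0],"fingers": 50},{"linear": [-32.5,70,71],"delta_rot": [0,0,0],"fingers": 50},{"linear": [-32.5,120,71],"delta_rot": [0,0,0],"fingers": 50},{"linear": [-32.5,155,71],"delta_rot": [0,0,0],"fingers": 50},{"linear": [-32.5,172,71],"delta_rot": [0,0,0],"fingers": 50},{"linear": [-32.5,172,71],"delta_rot": [0,0,0],"fingers": 50}]'

```text
t: 5.88
tcp_pos: [0.618, 0.1274, 0.0954]
eef_rot: [-1.276, 1.104, -1.101]
contact_force: [0.6, 0.2, 0.2]
grip_width: 0.0631
```

Run:
```python
from h import *
st(); go([.619,.127,.083]); w=load('w3'); print(px2w(w,185,202,.022))
```

```text
{'t': 5.875, 'joint_pos': [0.201, 0.492, 1.7127, 0.0, 0.9397, 0.0562], 'tcp_pos': [0.618, 0.1274, 0.0954], 'eef_rot': [-1.2764, 1.1037, -1.1008], 'contact_force': [0.6281, 0.1738, 0.208], 'grip_width': 0.0631}
[[ 0.144 -0.003  0.99 ]
 [-0.99  -0.001  0.144]
 [ 0.    -1.    -0.003]]
shift [ 0.6 12.4  1. ]
[0.4364 0.0256 0.022 ]
```

Emit:
servo_tool --targets '[{"linear": [0.5,8,1],"delta_rot": [0,0,0],"fingers": 50},{"linear": [0.5,12,1],"delta_rot": [0,0,0],"fingers": 50},{"linear": [0.5,12,1],"delta_rot": [0,0,0],"fingers": 50},{"linear": [0.5,12,1],"delta_rot": [0,0,0],"fingers": 50}]'

```text
t: 6.38
tcp_pos: [0.6208, 0.127, 0.085]
eef_rot: [-1.273, 1.102, -1.103]
contact_force: [0.6, -0.4, -0.6]
grip_width: 0.0628
```

Emit:
servo_tool --targets '[{"linear": [0,1.5,-1],"delta_rot": [0,0,0],"fingers": 50},{"linear": [0,2.5,-1],"delta_rot": [0,0,0],"fingers": 50},{"linear": [0,2.5,-1],"delta_rot": [0,0,0],"fingers": 50}]'

```text
t: 6.75
tcp_pos: [0.6195, 0.1268, 0.082]
eef_rot: [-1.274, 1.102, -1.102]
contact_force: [-0.1, -0.2, -0.1]
grip_width: 0.0632
```

Emit:
servo_tool --targets '[{"linear": [0,1,0],"delta_rot": [0,0,0],"fingers": 50},{"linear": [0,1,0],"delta_rot": [0,0,0],"fingers": 50}]'

```text
t: 7.0
tcp_pos: [0.6197, 0.1268, 0.0814]
eef_rot: [-1.274, 1.102, -1.102]
contact_force: [-1.7, -0.1, 3.3]
grip_width: 0.0632
```

Emit:
servo_tool --targets '[{"linear": [0,1,0],"delta_rot": [0,0,0],"fingers": 50},{"linear": [0,1,0],"delta_rot": [0,0,0],"fingers": 50}]'

```text
t: 7.25
tcp_pos: [0.6196, 0.1268, 0.0814]
eef_rot: [-1.274, 1.102, -1.102]
contact_force: [-4.0, -1.2, 14.2]
grip_width: 0.0634
```

Contact made. Ease off, open, and rise.

Emit:
servo_tool --targets '[{"linear": [0,-1,0],"delta_rot": [0,0,0],"fingers": 60},{"linear": [0,-1,0],"delta_rot": [0,0,0],"fingers": 70},{"linear": [0,-1,0],"delta_rot": [0,0,0],"fingers": 84},{"linear": [0,-1,0],"delta_rot": [0,0,0],"fingers": 84},{"linear": [0,-20,0],"delta_rot": [0,0,0],"fingers": 84},{"linear": [0,-70,0],"delta_rot": [0,0,0],"fingers": 84},{"linear": [0,-130,0],"delta_rot": [0,0,0],"fingers": 84},{"linear": [0,-170,0],"delta_rot": [0,0,0],"fingers": 84}]'

```text
t: 8.25
tcp_pos: [0.6204, 0.127, 0.2547]
eef_rot: [-1.271, 1.1, -1.104]
contact_force: [0.1, -0.2, -1.0]
grip_width: 0.084
```

Run:
```python
from h import *
st(); go([.436,.024,.16])
```

```text
{'t': 8.25, 'joint_pos': [0.1995, 0.3299, 1.575, 0.0, 1.2326, 0.0554], 'tcp_pos': [0.6204, 0.127, 0.2547], 'eef_rot': [-1.2706, 1.0997, -1.1039], 'contact_force': [0.1076, -0.1502, -0.9598], 'grip_width': 0.084}
[[ 0.144  0.004  0.99 ]
 [-0.99   0.001  0.144]
 [-0.    -1.     0.004]]
shift [  75.5   93.9 -197.7]
```

Emit:
servo_tool --targets '[{"linear": [10,0,-55],"delta_rot": [0,0,0],"fingers": 84},{"linear": [30,0,-110],"delta_rot": [0,0,0],"fingers": 84},{"linear": [55,30,-155],"delta_rot": [0,0,0],"fingers": 84},{"linear": [75,70,-190],"delta_rot": [0,0,0],"fingers": 84},{"linear": [75.5,94,-198],"delta_rot": [0,0,0],"fingers": 84},{"linear": [75.5,94,-198],"delta_rot": [0,0,0],"fingers": 84},{"linear": [75.5,94,-198],"delta_rot": [0,0,0],"fingers": 84}]'

```text
t: 9.12
tcp_pos: [0.4361, 0.0239, 0.1577]
eef_rot: [-1.272, 1.1, -1.103]
contact_force: [0.2, -0.0, 1.1]
grip_width: 0.0842
```

Run:
```python
from h import *
o=st(); w=grab('wrist','w4'); t=grab('top','top1')
g=cv2.cvtColor(w['color'],cv2.COLOR_RGB2HSV); m=cv2.inRange(g,(20,25,80),(38,160,255))
k,l,s,c=cv2.connectedComponentsWithStats(m)
for i in range(1,k):
    if s[i,4]>300: print(c[i].round(1),s[i].tolist(),px2w(w,s[i,0]+s[i,2]/2,s[i,1]+s[i,3]/2,.020),px2w(w,*c[i],.020))
im=t['color'][120:300,120:320]; im=cv2.resize(im,(448,403),interpolation=cv2.INTER_CUBIC)
im2=cv2.resize(w['color'],(350,262)); canvas=np.zeros((403,800,3),np.uint8); canvas[:,:448]=im; canvas[:262,450:]=im2
cv2.imwrite('pics/chk.png',canvas[:,:,::-1])
```

```text
{'t': 9.125, 'joint_pos': [0.0513, 0.1282, 2.0778, 0.0, 0.9331, -0.0931], 'tcp_pos': [0.4361, 0.0239, 0.1577], 'eef_rot': [-1.2722, 1.1004, -1.1034], 'contact_force': [0.1807, -0.0377, 1.0872], 'grip_width': 0.0842}
[[ 0.144  0.002  0.99 ]
 [-0.99   0.     0.144]
 [ 0.    -1.     0.002]]
```

View pics/chk.png

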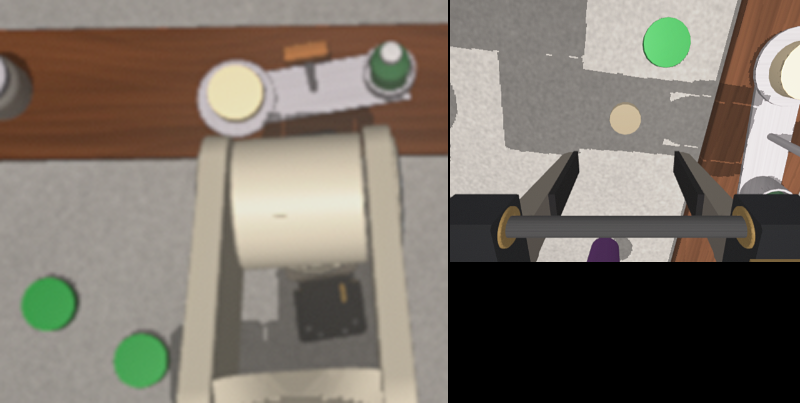

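The large soap sits centred on the dish (soap crop (235,93), dish (236,98), which the height parallax explains). The small soap shows in the wrist inset at (625,119), about full-image (280,190).

Run:
```python
from h import *
w=load('w4'); print(w['color'][190,280])
g=cv2.cvtColor(w['color'],cv2.COLOR_RGB2HSV).astype(int); print(g[190,280])
m=cv2.inRange(g.astype(np.uint8),(10,40,80),(38,200,255))
k,l,s,c=cv2.connectedComponentsWithStats(m)
for i in range(1,k):
    if s[i,4]>300: print(c[i].round(1),s[i].tolist(),px2w(w,s[i,0]+s[i,2]/2,s[i,1]+s[i,3]/2,.020))
```

```text
[206 188 157]
[ 19  61 206]
[469.  141.2] [402, 0, 158, 320, 17329] [0.6129 0.0807 0.02  ]
[528.8 109.9] [510, 66, 50, 92, 1673] [0.6465 0.1284 0.02  ]
[280.1 189.5] [255, 164, 51, 52, 2069] [0.4353 0.0264 0.02  ]
[554.8 209.5] [546, 170, 14, 64, 462] [0.6935 0.0517 0.02  ]
[547.4 278.6] [531, 243, 29, 69, 1455] [ 0.7165 -0.0266  0.02  ]
[ 89.7 364.6] [76, 330, 36, 69, 1178] [ 0.2582 -0.2022  0.02  ]
[473.6 364.7] [452, 330, 37, 69, 1188] [ 0.6741 -0.143   0.02  ]
[391.8 401.6] [359, 381, 68, 39, 2156] [ 0.6006 -0.2054  0.02  ]
[519.3 417. ] [479, 415, 81, 5, 402] [ 0.7555 -0.2094  0.02  ]
```

Emit:
servo_tool --targets '[{"linear": [-2,55,0],"delta_rot": [0,0,0],"fingers": 84},{"linear": [-2,105,0],"delta_rot": [0,0,0],"fingers": 84},{"linear": [-2,138,0],"delta_rot": [0,0,0],"fingers": 84},{"linear": [-2,150,0],"delta_rot": [0,0,0],"fingers": 84},{"linear": [-2,150,0],"delta_rot": [0,0,0],"fingers": 70},{"linear": [-2,150,0],"delta_rot": [0,0,0],"fingers": 35},{"linear": [-2,150,0],"delta_rot": [0,0,0],"fingers": 35},{"linear": [-2,150,0],"delta_rot": [0,0,0],"fingers": 35}]'

```text
t: 10.22
tcp_pos: [0.4349, 0.0257, 0.0069]
eef_rot: [-1.273, 1.101, -1.103]
contact_force: [-0.5, 0.8, 6.6]
grip_width: 0.0468
```

Emit:
servo_tool --targets '[{"linear": [0,0,0],"delta_rot": [0,0,0],"fingers": 35},{"linear": [0,0,0],"delta_rot": [0,0,0],"fingers": 35},{"linear": [0,0,0],"delta_rot": [0,0,0],"fingers": 35}]'

```text
t: 10.6
tcp_pos: [0.4348, 0.0257, 0.0069]
eef_rot: [-1.273, 1.101, -1.103]
contact_force: [-1.1, 0.0, 8.8]
grip_width: 0.047
```

Emit:
servo_tool --targets '[{"linear": [0,-30,0],"delta_rot": [0,0,0],"fingers": 35},{"linear": [0,-80,0],"delta_rot": [0,0,0],"fingers": 35},{"linear": [0,-140,0],"delta_rot": [0,0,0],"fingers": 35},{"linear": [0,-200,0],"delta_rot": [0,0,0],"fingers": 35},{"linear": [0,-245,0],"delta_rot": [0,0,0],"fingers": 35},{"linear": [0,-255,0],"delta_rot": [0,0,0],"fingers": 35},{"linear": [0,-255,0],"delta_rot": [0,0,0],"fingers": 35}]'

```text
t: 11.48
tcp_pos: [0.434, 0.0256, 0.2609]
eef_rot: [-1.273, 1.102, -1.103]
contact_force: [-0.5, -0.3, -1.2]
grip_width: 0.047
```

Run:
```python
from h import *
o=st(); t=o['tcp_pos']; w=grab('wrist','w5'); im=w['color'].copy()
p=w2px(w,[t+[.024*np.cos(q),.024*np.sin(q),.0130] for q in np.arange(0,6.28,.2)])
for a in p: cv2.circle(im,(int(a[0]),int(a[1])),1,(255,0,0),-1)
cv2.imwrite('pics/w5o.png',im[:,:,::-1]); go([.555,.085,.27]); go([.6195,.127,.24])
```

```text
{'t': 11.475, 'joint_pos': [0.0555, -0.0009, 1.9611, 0.0, 1.1809, -0.0886], 'tcp_pos': [0.434, 0.0256, 0.2609], 'eef_rot': [-1.2735, 1.102, -1.1026], 'contact_force': [-0.4723, -0.2648, -1.2307], 'grip_width': 0.047}
[[ 0.144  0.001  0.99 ]
 [-0.99   0.     0.144]
 [ 0.    -1.     0.001]]
shift [-41.3 -10.3 128.8]
shift [-73.6  19.6 198.8]
```

View pics/w5o.png

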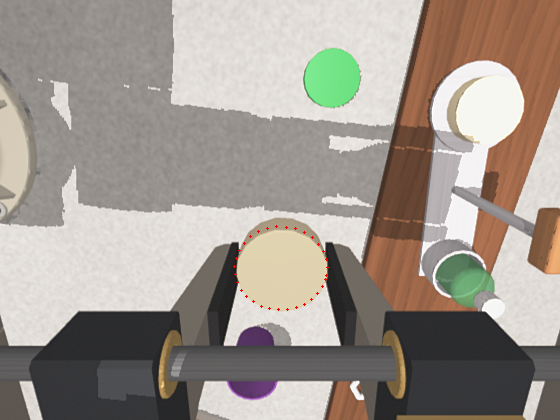

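The held small soap matches the tool-centred red circle to about 1 mm. The large soap on the dish is visible at (487,110). Moving over the dish.

Emit:
servo_tool --targets '[{"linear": [-25,0,50],"delta_rot": [0,0,0],"fingers": 35},{"linear": [-50,0,105],"delta_rot": [0,0,0],"fingers": 35},{"linear": [-68,0,160],"delta_rot": [0,0,0],"fingers": 35},{"linear": [-73.5,10,193],"delta_rot": [0,0,0],"fingers": 35},{"linear": [-73.5,55,199],"delta_rot": [0,0,0],"fingers": 35},{"linear": [-73.5,105,199],"delta_rot": [0,0,0],"fingers": 35},{"linear": [-73.5,138,199],"delta_rot": [0,0,0],"fingers": 35},{"linear": [-73.5,148,199],"delta_rot": [0,0,0],"fingers": 35}]'

```text
t: 12.52
tcp_pos: [0.6176, 0.1264, 0.1085]
eef_rot: [-1.28, 1.107, -1.099]
contact_force: [-0.2, -0.0, -0.7]
grip_width: 0.0473
```

Emit:
servo_tool --targets '[{"linear": [0,0,0],"delta_rot": [0,0,0],"fingers": 35},{"linear": [0,0,0],"delta_rot": [0,0,0],"fingers": 35}]'

```text
t: 12.78
tcp_pos: [0.6214, 0.1271, 0.1143]
eef_rot: [-1.272, 1.101, -1.103]
contact_force: [0.4, 0.2, 0.2]
grip_width: 0.0473
```

Emit:
servo_tool --targets '[{"linear": [0,6,-1],"delta_rot": [0,0,0],"fingers": 35},{"linear": [0,9,-1],"delta_rot": [0,0,0],"fingers": 35},{"linear": [0,9,-1],"delta_rot": [0,0,0],"fingers": 35},{"linear": [0,9,-1],"delta_rot": [0,0,0],"fingers": 35}]'

```text
t: 13.28
tcp_pos: [0.6196, 0.1268, 0.1042]
eef_rot: [-1.274, 1.102, -1.102]
contact_force: [0.9, 0.6, -0.6]
grip_width: 0.0473
```

Run:
```python
from h import *
st(); go([.6195,.127,.103])
```

```text
{'t': 13.275, 'joint_pos': [0.1995, 0.4817, 1.7064, -0.0, 0.9533, 0.0554], 'tcp_pos': [0.6196, 0.1268, 0.1042], 'eef_rot': [-1.2738, 1.1022, -1.1024], 'contact_force': [0.9139, 0.5721, -0.6214], 'grip_width': 0.0473}
[[ 0.144  0.     0.99 ]
 [-0.99   0.     0.144]
 [-0.    -1.     0.   ]]
shift [-0.2  1.2 -0.1]
```

Emit:
servo_tool --targets '[{"linear": [0,1,0],"delta_rot": [0,0,0],"fingers": 35},{"linear": [0,1,0],"delta_rot": [0,0,0],"fingers": 35}]'

```text
t: 13.52
tcp_pos: [0.6195, 0.1268, 0.103]
eef_rot: [-1.274, 1.102, -1.102]
contact_force: [-1.1, -0.2, 0.2]
grip_width: 0.0476
```

Emit:
servo_tool --targets '[{"linear": [0,0.7,0],"delta_rot": [0,0,0],"fingers": 35},{"linear": [0,0.7,0],"delta_rot": [0,0,0],"fingers": 35}]'

```text
t: 13.78
tcp_pos: [0.6196, 0.1268, 0.1029]
eef_rot: [-1.274, 1.102, -1.102]
contact_force: [-2.3, 0.9, 4.8]
grip_width: 0.0467
```

Emit:
servo_tool --targets '[{"linear": [0,-0.3,0],"delta_rot": [0,0,0],"fingers": 52},{"linear": [0,-0.3,0],"delta_rot": [0,0,0],"fingers": 65},{"linear": [0,-0.3,0],"delta_rot": [0,0,0],"fingers": 75},{"linear": [0,-0.3,0],"delta_rot": [0,0,0],"fingers": 75},{"linear": [0,-20,0],"delta_rot": [0,0,0],"fingers": 75},{"linear": [0,-70,0],"delta_rot": [0,0,0],"fingers": 75},{"linear": [0,-120,0],"delta_rot": [0,0,0],"fingers": 75},{"linear": [0,-160,0],"delta_rot": [0,0,0],"fingers": 75}]'

```text
t: 14.78
tcp_pos: [0.62, 0.1269, 0.2663]
eef_rot: [-1.272, 1.1, -1.103]
contact_force: [-0.7, -0.2, 0.6]
grip_width: 0.0755
```

```bash
cat > c.py <<'E'
from h import *
import sys
o=st(); n=sys.argv[1]
yaw=np.radians(8.3); ex=np.array([np.cos(yaw),np.sin(yaw),0]); ey=np.array([-np.sin(yaw),np.cos(yaw),0])
D=np.array([.619,.127,.074]); H=D-.09*ey; H[2]=.201; print('handle',H.round(4))
q=np.arange(0,6.28,.15)
ring=lambda c,rad:[c+rad*(np.cos(a)*np.array([1,0,0])+np.sin(a)*np.array([0,1,0])) for a in q]
P=ring(D,.045)+ring(D+[0,0,.022],.032)+ring(D+[0,0,.042],.024)
B=[H+ex*i*.008+ey*j*.023+[0,0,.011] for i in(-1,1) for j in (-1,-.5,0,.5,1)]
out=[]
for cam in ('wrist','scene'):
    d=grab(cam,n+cam); im=d['color'].copy(); im=cv2.resize(im,None,fx=3,fy=3,interpolation=cv2.INTER_CUBIC)
    for a in w2px(d,P+B): cv2.circle(im,(int(3*a[0]+1),int(3*a[1]+1)),2,(255,0,0),-1)
    out.append(im if cam=='wrist' else im[540:900,690:1230])
W=cv2.resize(out[0],(400,300)); S=cv2.resize(out[1],(800,533)) 
cv2.imwrite(f'pics/{n}w.png',cv2.resize(out[0],(800,600))[:,:,::-1]); cv2.imwrite(f'pics/{n}s.png',S[:,:,::-1])
go(H+[0,0,.07])
E
python3 c.py p
```

```text
{'t': 14.775, 'joint_pos': [0.1995, 0.3212, 1.5615, 0.0, 1.256, 0.0554], 'tcp_pos': [0.62, 0.1269, 0.2663], 'eef_rot': [-1.2715, 1.1005, -1.1035], 'contact_force': [-0.6586, -0.1809, 0.5611], 'grip_width': 0.0755}
[[ 0.144  0.003  0.99 ]
 [-0.99   0.001  0.144]
 [-0.    -1.     0.003]]
handle [0.632  0.0379 0.201 ]
shift [89.9 -1.8 -3.1]
```

View pics/ps.png

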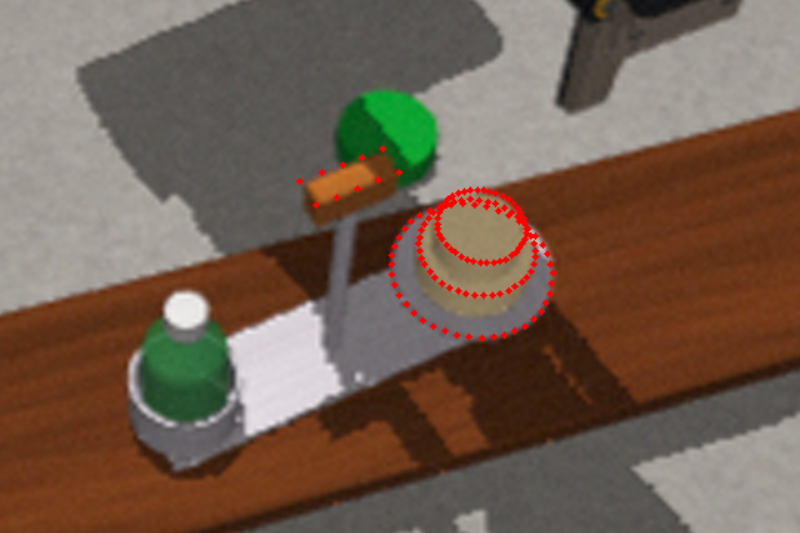

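The overlay agrees with the stack and the bar to about 2 mm. Both soaps are concentric on the dish, and the bottle is in its holder. Moving over the handle.

Emit:
servo_tool --targets '[{"linear": [40,0,-1],"delta_rot": [0,0,0],"fingers": 60},{"linear": [75,0,-2],"delta_rot": [0,0,0],"fingers": 60},{"linear": [90,0,-2],"delta_rot": [0,0,0],"fingers": 60},{"linear": [90,0,-2],"delta_rot": [0,0,0],"fingers": 60},{"linear": [90,0,-2],"delta_rot": [0,0,0],"fingers": 60},{"linear": [90,0,-2],"delta_rot": [0,0,0],"fingers": 60}]'

```text
t: 15.62
tcp_pos: [0.6304, 0.0385, 0.2623]
eef_rot: [-1.274, 1.102, -1.101]
contact_force: [-0.7, -0.8, -0.3]
grip_width: 0.0598
```

```bash
python3 c.py q; python3 -c "
from h import *
go([.632,.038,.182])"
```

```text
{'t': 15.625, 'joint_pos': [0.0585, 0.3238, 1.5666, 0.0003, 1.2513, -0.0868], 'tcp_pos': [0.6304, 0.0385, 0.2623], 'eef_rot': [-1.2742, 1.1018, -1.1013], 'contact_force': [-0.7314, -0.7619, -0.3075], 'grip_width': 0.0598}
[[ 0.145 -0.     0.989]
 [-0.989  0.     0.145]
 [-0.    -1.    -0.   ]]
handle [0.632  0.0379 0.201 ]
shift [ 0.6 -8.6  1.5]
shift [ 0.5 80.4  1.5]
```

View pics/qw.png

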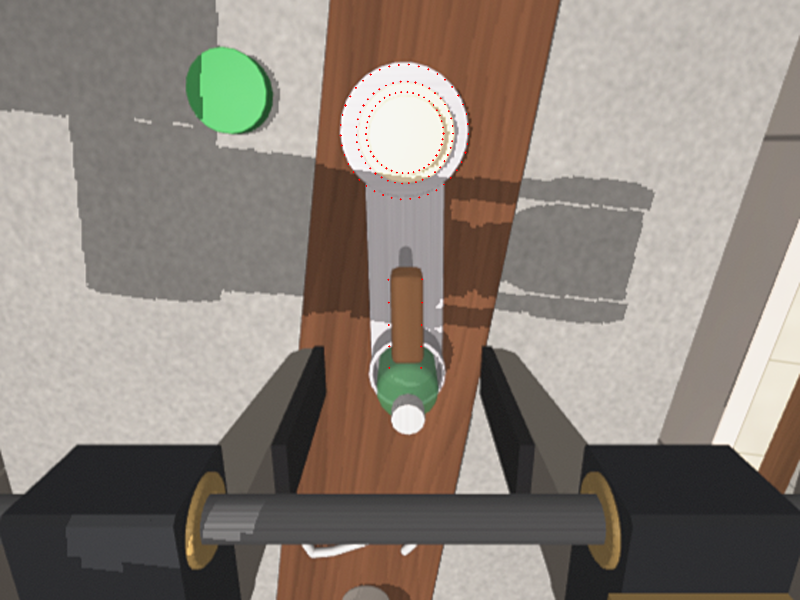

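Wrist view: bar top face spans about x 391–423, y 270–362 (800-wide image). The soaps are concentric on the dish at (404,131) and the bottle is at (407,400). Work out the bar centre.

```bash
python3 -c "
from h import *
w=load('qwrist'); g=w['color'][180:260,260:310].astype(int)
m=((g[...,0]-g[...,2])>50)
im=cv2.resize(w['color'][170:265,240:330],None,fx=6,fy=6,interpolation=cv2.INTER_NEAREST); cv2.imwrite('pics/bar.png',im[:,:,::-1])
print([ (i+180,np.where(m[i])[0][[0,-1]]+260) for i in range(0,80,4) if m[i].any()])
print(g[::6,25].tolist())
H=np.array([.632,.0379,.201]);e=np.array([-.144,.99,0]);x=np.array([.99,.144,0])
print(w2px(w,[H+s*.023*e+k*.008*x+[0,0,.011] for s in(1,-1) for k in (-1,1)]))
"
```

```text
[(188, array([278, 292])), (192, array([275, 294])), (196, array([274, 295])), (200, array([274, 295])), (204, array([274, 295])), (208, array([274, 295])), (212, array([274, 295])), (216, array([274, 295])), (220, array([274, 295])), (224, array([274, 295])), (228, array([275, 295])), (232, array([275, 295])), (236, array([275, 295])), (240, array([275, 295])), (244, array([275, 295])), (248, array([275, 295])), (252, array([276, 294]))]
[[114, 111, 112], [111, 101, 98], [109, 77, 54], [137, 94, 65], [138, 96, 66], [138, 96, 67], [138, 96, 66], [138, 96, 66], [138, 95, 66], [139, 96, 66], [137, 96, 66], [138, 95, 66], [135, 92, 64], [94, 144, 103]]
[[271.5 195.4]
 [295.2 195.4]
 [272.1 257.2]
 [294.4 257.2]]
```

View pics/bar.png

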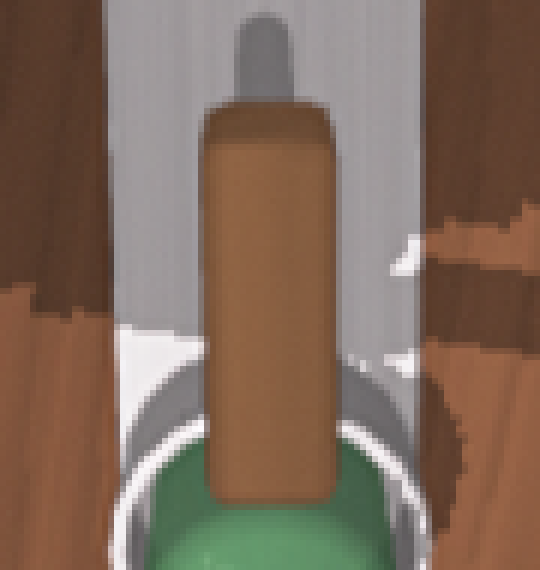

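Bar centre is about (0.633, 0.0395). Descend and grip.

Emit:
servo_tool --targets '[{"linear": [-1,30,2.5],"delta_rot": [0,0,0],"fingers": 60},{"linear": [-1,60,2.5],"delta_rot": [0,0,0],"fingers": 60},{"linear": [-1,78,2.5],"delta_rot": [0,0,0],"fingers": 60},{"linear": [-1,81,2.5],"delta_rot": [0,0,0],"fingers": 60},{"linear": [-1,81,2.5],"delta_rot": [0,0,0],"fingers": 60},{"linear": [-1,81,2.5],"delta_rot": [0,0,0],"fingers": 60}]'

```text
t: 16.48
tcp_pos: [0.6336, 0.0389, 0.1826]
eef_rot: [-1.273, 1.101, -1.103]
contact_force: [0.2, -0.5, 0.4]
grip_width: 0.0601
```

```bash
python3 -c "
from h import *
st();go([.633,.0395,.182])"
```

```text
{'t': 16.475, 'joint_pos': [0.0589, 0.3973, 1.6432, 0.0, 1.0993, -0.0852], 'tcp_pos': [0.6336, 0.0389, 0.1826], 'eef_rot': [-1.2726, 1.101, -1.1033], 'contact_force': [0.1522, -0.4825, 0.3559], 'grip_width': 0.0601}
[[ 0.144  0.002  0.99 ]
 [-0.99   0.     0.144]
 [ 0.    -1.     0.002]]
shift [-0.7  0.6 -0.5]
```

Close in steps so a touch on one side stays gentle.

Emit:
servo_tool --targets '[{"linear": [0,0,-0.3],"delta_rot": [0,0,0],"fingers": 45},{"linear": [0,0,-0.3],"delta_rot": [0,0,0],"fingers": 32},{"linear": [0,0,-0.3],"delta_rot": [0,0,0],"fingers": 24},{"linear": [0,0,-0.3],"delta_rot": [0,0,0],"fingers": 19},{"linear": [0,0,-0.3],"delta_rot": [0,0,0],"fingers": 17},{"linear": [0,0,-0.3],"delta_rot": [0,0,0],"fingers": 15},{"linear": [0,0,-0.3],"delta_rot": [0,0,0],"fingers": 8},{"linear": [0,0,-0.3],"delta_rot": [0,0,0],"fingers": 4}]'

```text
t: 17.48
tcp_pos: [0.6325, 0.0387, 0.1814]
eef_rot: [-1.274, 1.102, -1.102]
contact_force: [0.1, -0.2, -0.2]
grip_width: 0.0154
```

Emit:
servo_tool --targets '[{"linear": [0,0,0],"delta_rot": [0,0,0],"fingers": 4},{"linear": [0,0,0],"delta_rot": [0,0,0],"fingers": 4},{"linear": [0,-1,0],"delta_rot": [0,0,0],"fingers": 4},{"linear": [0,-2,0],"delta_rot": [0,0,0],"fingers": 4},{"linear": [0,-4,0],"delta_rot": [0,0,0],"fingers": 4},{"linear": [0,-6,0],"delta_rot": [0,0,0],"fingers": 4},{"linear": [0,-8,0],"delta_rot": [0,0,0],"fingers": 4}]'

```text
t: 18.35
tcp_pos: [0.6325, 0.0388, 0.1895]
eef_rot: [-1.274, 1.102, -1.102]
contact_force: [-0.1, -0.5, -6.2]
grip_width: 0.0155
```

```bash
python3 -c "
from h import *
o=st();print(np.round(o['torque'],3))"
```

```text
{'t': 18.35, 'joint_pos': [0.0588, 0.3899, 1.6378, -0.0, 1.1139, -0.0853], 'tcp_pos': [0.6325, 0.0388, 0.1895], 'eef_rot': [-1.2739, 1.1023, -1.1024], 'contact_force': [-0.0805, -0.5036, -6.1907], 'grip_width': 0.0155}
[[ 0.144  0.     0.99 ]
 [-0.99  -0.     0.144]
 [ 0.    -1.     0.   ]]
[ 0.002 -0.109  0.023]
```

The full weight of about 6 N is carried and balanced. Raise gently to 10 cm.

Emit:
servo_tool --targets '[{"linear": [0,-3,0],"delta_rot": [0,0,0],"fingers": 4},{"linear": [0,-8,0],"delta_rot": [0,0,0],"fingers": 4},{"linear": [0,-14,0],"delta_rot": [0,0,0],"fingers": 4},{"linear": [0,-20,0],"delta_rot": [0,0,0],"fingers": 4},{"linear": [0,-26,0],"delta_rot": [0,0,0],"fingers": 4},{"linear": [0,-32,0],"delta_rot": [0,0,0],"fingers": 4},{"linear": [0,-38,0],"delta_rot": [0,0,0],"fingers": 4},{"linear": [0,-44,0],"delta_rot": [0,0,0],"fingers": 4}]'

```text
t: 19.35
tcp_pos: [0.6325, 0.0387, 0.2338]
eef_rot: [-1.274, 1.102, -1.102]
contact_force: [-0.1, 0.9, -7.2]
grip_width: 0.016
```

Emit:
servo_tool --targets '[{"linear": [0,-6,0],"delta_rot": [0,0,0],"fingers": 4},{"linear": [0,-12,0],"delta_rot": [0,0,0],"fingers": 4},{"linear": [0,-18,0],"delta_rot": [0,0,0],"fingers": 4},{"linear": [0,-24,0],"delta_rot": [0,0,0],"fingers": 4},{"linear": [0,-30,0],"delta_rot": [0,0,0],"fingers": 4},{"linear": [0,-36,0],"delta_rot": [0,0,0],"fingers": 4},{"linear": [0,-42,0],"delta_rot": [0,0,0],"fingers": 4},{"linear": [0,-46,0],"delta_rot": [0,0,0],"fingers": 4}]'

```text
t: 20.35
tcp_pos: [0.6326, 0.0388, 0.2799]
eef_rot: [-1.274, 1.102, -1.102]
contact_force: [-0.5, -0.3, -6.9]
grip_width: 0.0157
```

Emit:
servo_tool --targets '[{"linear": [0,-1,0],"delta_rot": [0,0,0],"fingers": 4},{"linear": [0,-1,0],"delta_rot": [0,0,0],"fingers": 4},{"linear": [0,-1,0],"delta_rot": [0,0,0],"fingers": 4},{"linear": [0,-1,0],"delta_rot": [0,0,0],"fingers": 4},{"linear": [0,-1,0],"delta_rot": [0,0,0],"fingers": 4},{"linear": [0,-1,0],"delta_rot": [0,0,0],"fingers": 4},{"linear": [0,-1,0],"delta_rot": [0,0,0],"fingers": 4},{"linear": [0,-1,0],"delta_rot": [0,0,0],"fingers": 4}]'

```text
t: 21.35
tcp_pos: [0.6325, 0.0388, 0.2804]
eef_rot: [-1.274, 1.102, -1.102]
contact_force: [-0.4, -0.6, -6.1]
grip_width: 0.0158
```

```bash
python3 -c "
from h import *
o=st();print(np.round(o['torque'],3),np.round(o['qvel'],4))
d=grab('scene','fin'); w=grab('wrist','finw')
im=cv2.resize(d['color'][60:300,120:460],(510,360),interpolation=cv2.INTER_CUBIC); c=np.zeros((360,800,3),np.uint8); c[:,:510]=im; c[:218,510:]=cv2.resize(w['color'],(290,218))
cv2.imwrite('pics/finc.png',c[:,:,::-1])"
```

```text
{'t': 21.35, 'joint_pos': [0.0588, 0.3142, 1.5403, -0.0, 1.2871, -0.0853], 'tcp_pos': [0.6325, 0.0388, 0.2804], 'eef_rot': [-1.2739, 1.1023, -1.1024], 'contact_force': [-0.3738, -0.5789, -6.075], 'grip_width': 0.0158}
[[ 0.144  0.     0.99 ]
 [-0.99  -0.     0.144]
 [ 0.    -1.     0.   ]]
[-0.019 -0.063  0.015] [ 0.001  -0.0007  0.0009 -0.0014 -0.0008 -0.0016]
```

View pics/finc.png

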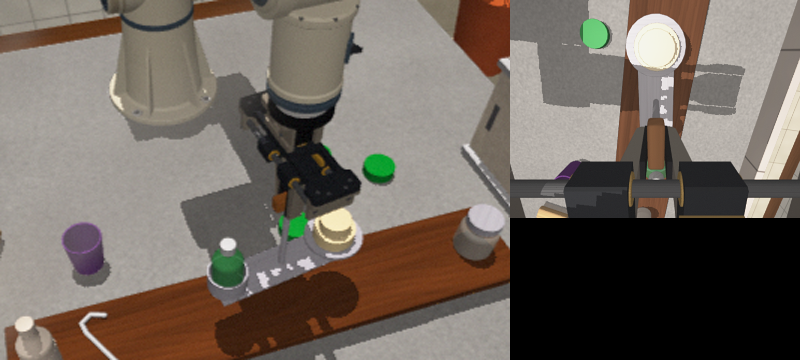

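```bash
python3 -c "
from h import *
D=np.array([.619,.128,.173]);B=np.array([.6455,-.050,.254]);q=np.arange(0,6.28,.2)
P=[D+.045*np.array([np.cos(a),np.sin(a),0]) for a in q]+[D+[0,0,.042]+.024*np.array([np.cos(a),np.sin(a),0]) for a in q]+[B]
o=[]
for f,(x0,y0,x1,y1) in (('fin',(240,190,400,310)),('finw',(200,0,360,120))):
    d=load(f); im=cv2.resize(d['color'],None,fx=2.5,fy=2.5,interpolation=cv2.INTER_CUBIC)
    for a in w2px(d,P): cv2.circle(im,(int(2.5*a[0]+1),int(2.5*a[1]+1)),1,(255,0,0),-1)
    o.append(im[int(2.5*y0):int(2.5*y1),int(2.5*x0):int(2.5*x1)])
cv2.imwrite('pics/lev.png',np.hstack(o)[:,:,::-1])"
python3 -c "
from h import *
q=np.arange(0,6.28,.02); d=load('finw'); s=load('fin'); ring=np.array([[np.cos(a),np.sin(a),0] for a in q])
for z in (.168,.173,.178):
    p=w2px(d,np.array([.619,.128,z])+.045*ring); print(z,p.min(0),p.max(0), w2px(s,[[.6455,-.05,z+.081]]))
g=cv2.cvtColor(d['color'],cv2.COLOR_RGB2HSV); m=cv2.inRange(g,(0,0,150),(180,60,255))
for v in range(20,140,10):
    x=np.where(m[v,200:370])[0]+200; print(v,x.min() if len(x) else 0,x.max() if len(x) else 0)
c=s['color'][215:235,255:290].min(2); ys,xs=np.where(c>190); print('cap',xs.min()+255,xs.max()+255,ys.min()+215,ys.max()+215)
"
```

```text
0.168 [223.5  28.1] [337.4 148.2] [[271.6 223.9]]
0.173 [222.4  26.7] [338.4 149.1] [[271.6 222.4]]
0.178 [221.3  25.3] [339.4 150. ] [[271.7 220.9]]
20 200 228
30 200 303
40 200 318
50 200 327
60 200 332
70 200 336
80 200 338
90 200 369
100 200 369
110 228 369
120 233 369
130 261 322
cap 267 276 219 226
```

The dish edge (27 at the top, 338 at the right) and the cap centre (271.5,222.5) match the level, +99 mm prediction to about a pixel.

```bash
python3 -c "
from h import *
st(); print(r.hand_in())"
```

```text
{'t': 21.45, 'joint_pos': [0.0588, 0.3142, 1.5403, -0.0, 1.2871, -0.0854], 'tcp_pos': [0.6325, 0.0387, 0.2804], 'eef_rot': [-1.274, 1.1024, -1.1023], 'contact_force': [0.5426, -0.3309, -5.3591], 'grip_width': 0.0155}
[[ 0.144 -0.     0.99 ]
 [-0.99  -0.     0.144]
 [ 0.    -1.    -0.   ]]
the job is handed in; nothing more can be done
None
```

I put the large cream soap on the dish and the small one on top of it. Then I lifted the caddy by its handle about 99 mm above the plank, and handed the job in at 21.5 s with the arm still holding it.

- **Load and stillness:** The wrist carried about 6 N (the expected 0.6 kg), the grip was steady at 15.5–16 mm, and the joints were at rest.
- **Level and contents:** The dish edge and bottle cap matched the level pose to about a pixel. Both soaps and the bottle were in place.
- **Soap placement:** An overlay before the lift put the soaps within about 2 mm of centre. I did not measure this again in the air.
- **Bystanders:** I moved none of them, including the green look-alikes. In the last images the cup, jar, lotion and hook looked undisturbed, but I did not check the brush.
- **Failed check:** A final enlarged level picture was refused at the 12-picture limit, so that check was done in numbers instead.

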